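# Snap the pivot clip onto a laptop stand with the fork tool

### The arm

A 7-joint arm with a two-finger parallel gripper is mounted at the origin on the work surface. World frame = base frame: x ahead of the robot, y to its left, z up, the work surface at z = 0. Lengths are in mm, angles in rad, forces in N, time in s.
With the tool pointing down it reaches from about 350 to 775 mm from the base axis. Payload 3.1 kg.
Tool frame: the origin (TCP) lies on the centre line of the jaws, within the pads' length; the fingertips stand 17 mm ahead of it and the grasp point (between the pads) lies 2 mm behind it; x points along the fingers, y is the direction in which the jaws open and shut, and the axes are right-handed (so a half turn about x gives the same grasp; the last joint's range is limited). The gripper opens to 85 mm and grips with 20 to 120 N. Pads are 22 mm wide; open, the fingers measure 114 mm over their backs; the gripper's body (76 mm by 85 mm) begins 54 mm behind the grasp point. The pads swing forward as they close: fully open they stand 13 mm farther back than shut.
Start: joints at [1.125, 0.311, 0.014, 1.512, -0.004, 1.319, -0.027], TCP at [216.137, -505.768, 248.304] pointing down, gripper open.
Joint ranges: [-2.7, 2.7], [-0.3, 1.91], [-1.27, 1.3], [0.12, 2.57], [-1.44, 4.58], [0.2, 2.03], [-3.05, 3.05]. Speed limits (rad/s): [2.79, 2.79, 3.14, 3.14, 3.14, 3.14, 3.14].

### API

Orientations are given as a unit quaternion [x, y, z, w].
In Python, from plant import env, cams, order, models gives the robot as it stands.
- The arm moves only by the tool move_arm, never from a script. Its argument "motion" is one flat list of numbers, 7 for each row, row after row: the shift along the tool's x, y, z in m, then the turn, a rotation vector about the tool's x, y, z in rad, then the opening, from 0 (shut) to 1 (fully open). In form: [tx, ty, tz, wx, wy, wz, grip, tx, ty, tz, wx, wy, wz, grip, ...]. A call has 1 to 10 rows; each row shifts and turns the pose as measured when the row begins, along the tool's axes as they then stand; what a row does not reach is not made up. A row lasts 1/10 s, in which the tool goes at most 50 mm and 8.59 degrees, less where a joint would pass 70% of its speed; a pose out of reach is approached as far as the arm can. A call with a gripper value outside its range is refused whole. The fingers move at their own pace and stop on an object; "squeeze" is the grip in N (left out, the last holds). Time passes only in rows, so rows that do not move let the fingers close. It gives the time, the measured TCP pose, the force and the opening at its end, in the units of the state.
- env.state(): the state, without advancing time (a new reading comes with each control period).
- cams.grab_frame(name): name is "side" or "top"; returns (picture, depth): 384x512x3 uint8, blue, green, red; 384x512 float32, mm along the optical axis (not along the pixel's ray), 0 where there is no reading.
- cams.camera_params(name): a dict with "mtx" (3x3 intrinsics, pixels), "origin" and "rotation" of the camera in the world. Camera axes: x right, y down, z forward; pixel columns grow to the right and rows downward; lengths in mm; the calibration is good to about 2 mm. A picture is of the moment at which its call begins. camera_params takes no time and is no camera call.
- order.job_done(): hands the job in, once; it reports no verdict.
Trained networks look in the newest picture that a camera, given by its name, has taken for a name from the list of things; names that differ only in an ending like _2 or _b are one class to them, and where a whole thing is asked for, a point or a joint stands for the part that bears it (a point fixed in the world has none). Each returns a list of dicts, best first, with "conf" (0 to 1); they miss things now and then, are a little off and sometimes report something else, mostly with a low value. They report only what shows in the picture. A call takes as long as a camera call. They do not tell look-alikes from the thing itself.
- models.regions_of(camera, name): "pixels" (384x512 bool, what is visible of it) and "extent" ([left, top, width, height] in pixels, round what is visible of it).
The state is a dict: "t": time; "joints": joint angles; "joint_vel": joint speeds; "joint_efforts": joint torques, N m; "tcp_pos": TCP position; "tcp_rot": TCP orientation; "force": force on the tool from outside, world axes, zero at the start; "torque": the same for the moment, N m; "opening": finger opening in mm.
Only numpy, scipy, OpenCV 4.12 (cv2) and the standard library are available. Lean on these libraries where they do the work, as an engineer would, in place of code of your own. Each camera call takes 0.05 s, during which the arm holds its last target.

### The job

The swivel arm of the laptop stand still has to be locked on its pivot: pick up the blue-handled fork tool from the grey desk mat and, with its prongs behind the orange split clip, push the clip along the arm onto the groove of the post until it snaps fully home, keeping the gripper itself off the clip. Then lay the fork tool down flat on the mat again, the same way up as it lay. Leave the other things on the desk where they are.

Things in the scene. Friction and masses are not known exactly. Their poses are not given: they have to be found in the camera images.
- post (a point): Point on the axis of the stand's pivot post, level with the arm's flat top, 50 mm above the desk. Axes: z up, +x the direction in which the clip is pushed (from the arm's free end to the post). Round the post: a groove 22 mm in diameter, 0 to 10 mm above the arm's top, then a steel cap 30 mm in diameter, 10 to 26 mm.
- stand: Fixed laptop stand, same axes as post; origin on the post's axis at desk level. Aluminium arm: flat top at z = 50 mm, 110 mm wide, free end at x = -130 mm. Grey laptop plate: x = 65 to 275 mm, 260 mm wide, top at 58 mm, rubber feet and end lip to 64 mm. Dark base plate 240 x 200 mm, 12 mm thick, on the desk, x = -90 to 150 mm.
- clip_center (a point): Centre of the round pocket of the orange split clip, 4 mm above its underside. The clip (8 mm thick, 60 g, 83 mm long) lies loose and flat on the arm, mouth to the post: +x out of the mouth, z up, roughly the post's axes. Two sprung jaws reach to x = 35 mm, flared, mouth about 39 mm wide. Home: this point is on the post's axis, play about 1 mm.
- clip_back (a point): Middle of the flat back face of the clip's spine, 34 mm behind clip_center (same axes), 4 mm above the underside. Spine 68 mm wide; a tab 18 mm wide sticks out 14 mm from its middle; push beside it. The 17 mm throat springs open over the groove: 5 to 12 N of push while the clip's centre is 19 to 8 mm short of the post, then it slips home easily to a hard stop.
- jaw_left (a joint): Opening of the clip's left (+y) jaw in rad: 0 closed (before pushing and when snapped home), up to about 0.1 while the throat is passing over the groove.
- jaw_right (a joint): The same for the right (-y) jaw.
- fork_grip (a point): Centre of the fork tool's blue handle, 24 mm above the tool's underside. +x along the tool to its prongs, z up. Handle 85 mm long (x = -42 to 42 mm), 24 mm wide and high, flat sides, gripped across its width; small heel under its tail. A steel neck slopes down to the fork. Mass 110 to 180 g. It starts on the mat on prongs and heel, handle level.
- fork_tip (a point): Point midway between the two prong tips, 101 mm ahead of and 19 mm below fork_grip (same axes). Prongs and crossbar are 10 mm high, with this point half-way up. Each prong is 13 mm wide, its centre 21.5 mm off the middle; the gap between is 30 mm wide and 27 mm deep and takes the clip's rear tab. Crossbar 56 mm wide.
- mat_center (a point): Centre of the top of the grey desk mat, 300 mm (its x) x 260 mm (its y), 3 mm thick, fixed to the desk. The fork tool starts on it.
- mug: Black and white striped mug, 84 mm across, 85 mm high, with a handle; origin at the centre of its underside. To be left alone.
- jar: Small amber jar with a brass cap, 60 mm across and 60 mm high; origin under its centre. To be left alone.
- phone: Black phone lying flat, 150 x 72 x 9 mm; origin under its centre. To be left alone.
- screwdriver: Yellow-handled screwdriver lying on the desk, about 200 mm long; to be left alone.
Not all that is in view belongs to the job. Of the things shaped like the part that bears clip_center, the orange one is meant.

How it is judged:
By the outcome, as a careful person would: the job done as asked, in the order asked, and still so for the second after the job is handed in, with the robot touching nothing.
It also fails if it takes over 54 s, if anything falls off the work surface, if the arm or the gripper's body presses on something with over 40 N, if the wrist force passes 120 N, or if a joint passes its speed limit or range.

## Working session

There is one attempt and no reset: what is moved stays moved. The work goes in short steps, Python scripts to look and compute and a tool call to move; the robot and the scene stay as the last step left them, time stands still between calls to the robot, and variables do not carry over. Pictures are saved under pics/ and viewed, and the job is handed in when it is done.

Besides the shell and the picture viewer there is one more tool, called after "Call:" as name(argument=value, ...) on one line, values as JSON. move_arm: Moves the arm, as the interface text tells. Its arguments: {"type":"object","properties":{"motion":{"type":"array","items":{"type":"number"}},"squeeze":{"type":"number"}},"required":["motion"]}

```bash
ls; mkdir -p pics; python3 - <<'E'
from plant import env,cams,order,models
import cv2
s=env.state();print(s)
for n in("side","top"):
    p,d=cams.grab_frame(n);cv2.imwrite(f"pics/{n}0.png",p)
    import numpy as np
    np.savez(f"pics/{n}0.npz",p=p,d=d)
    print(n,cams.camera_params(n))
E
```

```text
pics
{'t': 0.0, 'joints': array([ 1.12530764,  0.31170766,  0.01398362,  1.51306203, -0.00441089,
        1.31919022, -0.02719284]), 'joint_vel': array([-0.00011811, -0.00138367, -0.00080677, -0.00124506, -0.00113916,
        0.00048127, -0.00052406]), 'joint_efforts': array([-2.09257146e-04, -3.79917777e+01,  1.45918345e-01, -2.30597645e+01,
        1.23079901e-02,  1.35276836e-02, -3.16339765e-05]), 'tcp_pos': array([ 215.84683245, -505.12635959,  247.2288742 ]), 'tcp_rot': array([-0.69254341, -0.14262667,  0.69293172, -0.14102087]), 'force': array([ 0.79972607, -0.52576533, -0.56225545]), 'torque': array([ 0.02876577, -0.01162495, -0.0549928 ]), 'opening': 85.60468917276336}
side {'mtx': array([[374.06109475,   0.        , 252.75625834],
       [  0.        , 374.06109475, 195.43205036],
       [  0.        ,   0.        ,   1.        ]]), 'origin': array([ 264.21093254,  902.06491398, 1004.23663569]), 'rotation': array([-0.16596086,  0.92259638, -0.34253537,  0.06278883])}
top {'mtx': array([[380.66362255,   0.        , 249.7496328 ],
       [  0.        , 380.66362255, 196.72221877],
       [  0.        ,   0.        ,   1.        ]]), 'origin': array([ 432.77978331,  124.72890063, 1108.99776695]), 'rotation': array([-0.69642847,  0.71566382, -0.03588232,  0.03905303])}
```

View pics/side0.png

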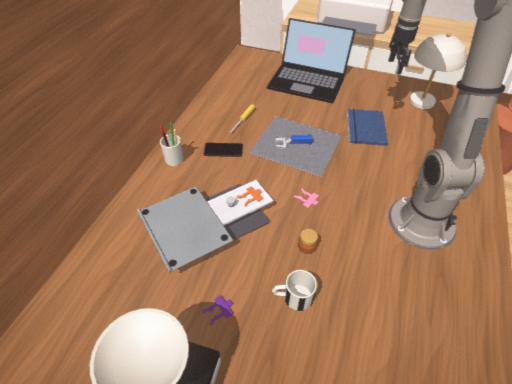

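View pics/top0.png

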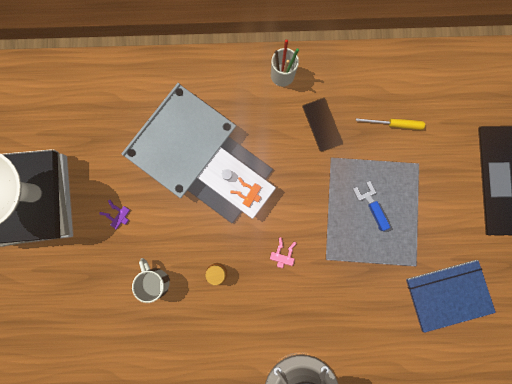

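The side view shows the fork at about (295,140), the clip at (250,196) and the post at (231,201). In the top view the fork's prongs are at (365,190) and its handle at (380,215), with the orange clip at (248,193) and the post at (229,175). The pink and purple clips are decoys. Next I measure.

```bash
cat > h.py <<'E'
import numpy as np,cv2
from scipy.spatial.transform import Rotation as R
from plant import env,cams,order,models
P={n:cams.camera_params(n) for n in("side","top")}
def pts(n,d,mask):
    v,u=np.nonzero(mask&(d>0));z=d[v,u];K=P[n]["mtx"]
    c=np.c_[(u-K[0,2])/K[0,0]*z,(v-K[1,2])/K[1,1]*z,z]
    return R.from_quat(P[n]["rotation"]).apply(c)+P[n]["origin"],u,v
def proj(n,X):
    c=R.from_quat(P[n]["rotation"]).inv().apply(np.atleast_2d(X)-P[n]["origin"]);K=P[n]["mtx"]
    return c[:,:2]/c[:,2:]*[K[0,0],K[1,1]]+[K[0,2],K[1,2]]
def plane(n,u,v,z):
    K=P[n]["mtx"];c=np.c_[(np.atleast_1d(u)-K[0,2])/K[0,0],(np.atleast_1d(v)-K[1,2])/K[1,1],np.ones(np.size(u))]
    r=R.from_quat(P[n]["rotation"]).apply(c);o=P[n]["origin"]
    return o+r*((z-o[2])/r[:,2])[:,None]
def hsv(p,lo,hi): return cv2.inRange(cv2.cvtColor(p,cv2.COLOR_BGR2HSV),np.array(lo),np.array(hi))>0
E
python3 - <<'E'
from h import *
for n in("side","top"):
    f=np.load(f"pics/{n}0.npz");p,d=f["p"],f["d"]
    print("==",n)
    for nm in["fork_grip","clip_center","stand","post","mat_center","mug","jar","phone","screwdriver"]:
        r=models.regions_of(n,nm)
        for x in r[:4]:
            m=x["pixels"];X,u,v=pts(n,d,m)
            col=p[m].mean(0).astype(int)
            print(nm,round(x["conf"],2),x["extent"],len(X),np.median(X,0).round(0) if len(X) else"",X[:,2].min().round(),X[:,2].max().round(),col)
            np.save(f"pics/{n}_{nm}_{r.index(x) if len(r)==1 else 0}.npy",m) if x is r[0] else 0
E
```

```text
== side
fork_grip 0.8 [276.3, 135.7, 35.3, 11.9] 325 [ 512. -221.   19.] -3.0 44.0 [178 131 119]
clip_center 0.83 [199.5, 295.4, 33.3, 28.9] 329 [506. 520.   7.] -4.0 12.0 [124  62 110]
clip_center 0.52 [290.9, 187.9, 30.0, 20.0] 197 [377.  47.   6.] -2.0 13.0 [176 152 238]
clip_center 0.48 [238.1, 187.3, 23.6, 19.4] 254 [556. 136.  56.] 44.0 62.0 [116 153 233]
stand 0.7 [140.1, 182.0, 132.5, 89.6] 6621 [664. 292.  56.] -5.0 80.0 [167 165 168]
post 0.95 [141.5, 185.3, 130.9, 87.6] 6789 [664. 291.  56.] -5.0 80.0 [165 164 167]
post 0.45 [240.8, 197.0, 12.3, 9.4] 40 [555. 162.  55.] 44.0 61.0 [121 155 231]
mat_center 0.74 [249.3, 120.7, 90.0, 53.9] 2813 [ 492. -202.    2.] -7.0 13.0 [142 138 144]
mug 0.8 [271.0, 270.3, 43.3, 38.5] 1136 [315. 399.  44.] -2.0 88.0 [164 177 184]
mug 0.19 [237.6, 187.5, 24.2, 17.0] 180 [554. 134.  57.] 49.0 62.0 [ 93 139 235]
jar 0.87 [299.4, 226.7, 19.3, 27.5] 379 [332. 246.  55.] -1.0 64.0 [ 77 132 185]
phone 0.86 [204.7, 143.0, 39.8, 12.3] 516 [760. -84.   8.] -5.0 14.0 [41 44 57]
phone 0.54 [248.8, 119.8, 90.0, 55.3] 2895 [ 491. -207.    2.] -5.0 44.0 
[... 963 characters left out ...]
.0 40.0 [134 131 134]
mug 0.59 [130.7, 260.2, 37.4, 42.0] 1075 [311. 418.  32.] -5.0 89.0 [127 141 146]
jar 0.88 [204.7, 264.8, 22.2, 20.2] 404 [337. 225.  59.] -4.0 66.0 [ 66 144 190]
jar 0.46 [325.0, 156.9, 98.3, 107.2] 8676 [ 496. -225.    2.] -5.0 40.0 [134 132 134]
phone 0.96 [300.6, 99.5, 41.4, 49.8] 1255 [762. -91.   9.] -5.0 16.0 [43 57 79]
phone 0.69 [232.6, 182.1, 28.4, 18.4] 293 [555. 127.  58.] 44.0 64.0 [ 92 146 237]
phone 0.24 [356.0, 183.2, 35.7, 47.9] 477 [ 510. -223.   34.] 1.0 44.0 [190 134 112]
screwdriver 0.58 [355.9, 120.2, 68.3, 9.2] 333 [ 752. -331.   22.] 6.0 29.0 [ 47 173 208]
screwdriver 0.51 [355.1, 181.5, 37.0, 52.6] 572 [ 516. -223.   26.] -2.0 44.0 [182 133 114]
```

```bash
python3 - <<'E'
from h import *
for n,b,s in(("side",(200,110,330,260),6),("top",(190,140,290,230),7),("top",(320,150,425,270),6)):
    p=np.load(f"pics/{n}0.npz")["p"];x0,y0,x1,y1=b
    q=cv2.resize(p[y0:y1,x0:x1],None,fx=s if (x1-x0)*s<=800 else 6,fy=s if (y1-y0)*s<=600 else 4,interpolation=cv2.INTER_CUBIC)
    s=min(800/(x1-x0),600/(y1-y0));q=cv2.resize(p[y0:y1,x0:x1],None,fx=s,fy=s,interpolation=cv2.INTER_CUBIC)
    print(s);cv2.imwrite(f"pics/z_{n}_{x0}.png",q)
E
```

```text
4.0
6.666666666666667
5.0
```

View pics/z_side_200.png

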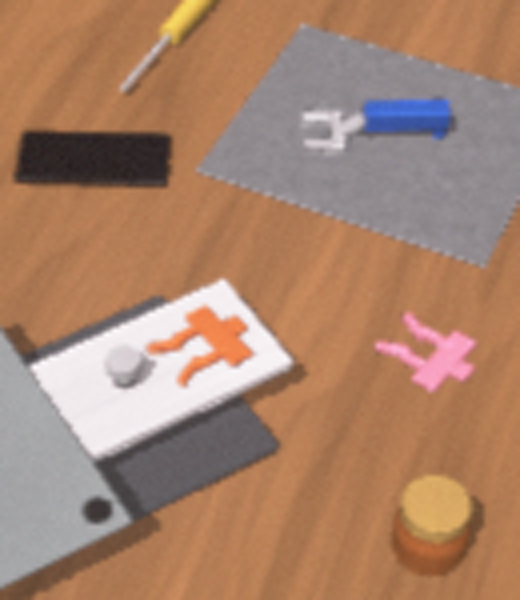

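View pics/z_top_190.png

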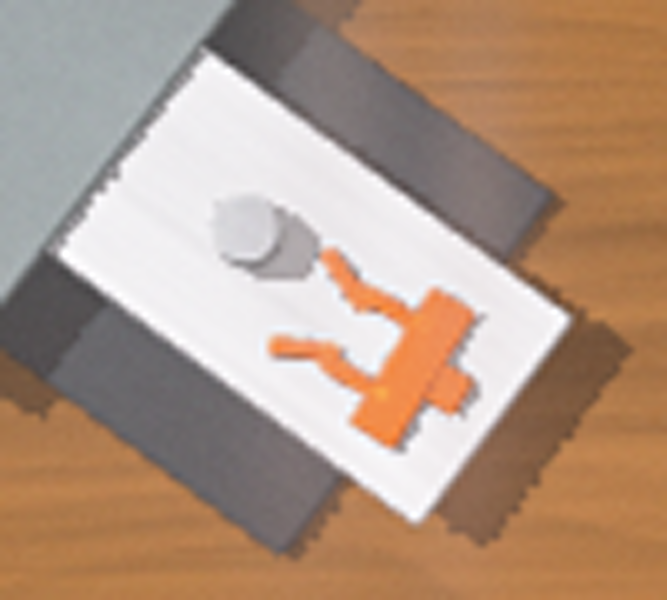

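View pics/z_top_320.png

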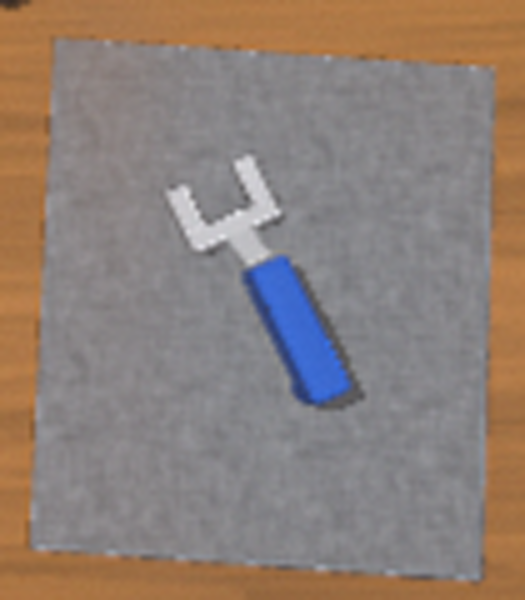

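```bash
cat > meas.py <<'E'
from h import *
from scipy.optimize import minimize
def big(m):
    n,l,s,c=cv2.connectedComponentsWithStats(m.astype(np.uint8));return l==1+np.argmax(s[1:,4])
def symfit(A,dirguess):
    # A: Nx2 points ; axis by mirror overlap
    A=A[:,:2];c0=A.mean(0);from scipy.spatial import cKDTree
    T=cKDTree(A)
    def cost(q):
        a,o=q[0],q[1];dv=np.array([np.cos(a),np.sin(a)]);nv=np.array([-dv[1],dv[0]])
        s=(A-c0)@nv-o;M=A-2*s[:,None]*nv
        return np.mean(np.minimum(T.query(M)[0],8)**2)
    best=min(((cost((a,o)),a,o) for a in dirguess+np.radians(np.arange(-30,31,2)) for o in np.arange(-6,7,1.5)))
    r=minimize(cost,best[1:],method="Nelder-Mead")
    a,o=r.x;dv=np.array([np.cos(a),np.sin(a)]);nv=np.array([-dv[1],dv[0]])
    c=c0+o*nv;t=(A-c)@dv;w=(A-c)@nv
    return a,c,t,w,dv,nv,r.fun
def dense(n,m,z,up=4):
    mm=cv2.resize(m.astype(np.float32),None,fx=up,fy=up,interpolation=cv2.INTER_LINEAR)>0.5
    v,u=np.nonzero(mm);return plane(n,(u+.5)/up-.5,(v+.5)/up-.5,z)
def clip(n,p,d,ztop=58):
    m=hsv(p,(4,140,150),(16,255,255));X,u,v=pts(n,d,m)
    m2=np.zeros_like(m);k=(X[:,2]>45)&(X[:,2]<70);m2[v[k],u[k]]=1;m=big(m2&m)
    X,_,_=pts(n,d,m)
    Q=dense(n,m,ztop)
    return m,X,Q
E
python3 - <<'E'
from meas import *
for n in("side","top"):
    f=np.load(f"pics/{n}0.npz");p,d=f["p"],f["d"]
    m,X,Q=clip(n,p,d)
    print(n,"clip px",m.sum(),"z med",np.median(X[:,2]))
    a,c,t,w,dv,nv,fn=symfit(Q,np.radians(35))
    front,back=t.max(),t.min();print(" yaw",np.degrees(a),"len",front-back,"cost",fn,"width",w.min(),w.max())
    print(" center from tab",c+dv*(back+48)," from jaw",c+dv*(front-35))
    # post cap
    g=(d>0);X,u,v=pts(n,d,g);k=(X[:,2]>68)&(X[:,2]<84)&(np.hypot(X[:,0]-590,X[:,1]-170)<60)
    mm=np.zeros_like(g);mm[v[k],u[k]]=1;mm=big(mm)
    Xc,_,_=pts(n,d,mm);q=dense(n,mm,76);print(" cap z",np.median(Xc[:,2]),"ctr",q.mean(0),np.ptp(q,0),"depth mean",Xc.mean(0))
    # arm top
    k=(X[:,2]>42)&(X[:,2]<56)&(np.hypot(X[:,0]-570,X[:,1]-150)<110)
    mm=np.zeros_like(g);mm[v[k],u[k]]=1
    hs=cv2.cvtColor(p,cv2.COLOR_BGR2HSV);mm&=(hs[...,1]<50)&(hs[...,2]>200)
    mm=cv2.morphologyEx(mm.astype(np.uint8),cv2.MORPH_CLOSE,np.ones((9,9)));mm=big(mm>0)
    q=dense(n,mm,50)[:,:2].astype(np.float32);r=cv2.minAreaRect(q);print(" arm",r);print(cv2.boxPoints(r))
    # fork
    b=big(hsv(p,(105,120,60),(125,255,255))&((np.arange(512)[None]<400)&(np.arange(384)[:,None]<250)))
    X,_,_=pts(n,d,b);print(" blue",b.sum(),"z95",np.percentile(X[:,2],[50,80,95]))
    t=X[X[:,2]>34];print(" rect top",cv2.minAreaRect(t[:,:2].astype(np.float32)))
    fm=np.load(f"pics/{n}_fork_grip_0.npy");st=fm&(hs[...,1]<60)&(hs[...,2]>170)
    X,_,_=pts(n,d,st);print(" steel",st.sum(),"z",np.percentile(X[:,2],[20,50,80]))
    cv2.imwrite(f"pics/st_{n}.png",(st*255+b*120).astype(np.uint8)[110:250,240:420])
    # mat
    mt=np.load(f"pics/{n}_mat_center_0.npy");mt=cv2.morphologyEx(mt.astype(np.uint8),cv2.MORPH_CLOSE,np.ones((21,21)))>0
    q=dense(n,mt,3)[:,:2].astype(np.float32);print(" mat",cv2.minAreaRect(q))
E
```

```text
side clip px 147 z med 57.17923777879969
 yaw 57.05760507683698 len 78.98319676223208 cost 0.28009252970820253 width -33.7972203341122 34.13389732745527
 center from tab [562.84403806 149.00388394]  from jaw [560.65971829 145.63291147]
 cap z 74.52186018518387 ctr [607.78488437 196.24675465  76.        ] [3.18875833e+01 3.56449507e+01 2.27373675e-13] depth mean [608.40596052 194.98487551  74.32588274]
 arm ((583.4149169921875, 164.50112915039062), (182.7506103515625, 114.36531829833984), 51.48112487792969)
[[481.76904  128.6206  ]
 [571.2488    57.397026]
 [685.0608   200.38165 ]
 [595.58105  271.60522 ]]
 blue 160 z95 [34.02244944 38.09338897 39.76835376]
 rect top ((485.3076171875, -230.68702697753906), (80.135009765625, 27.93599510192871), 21.479793548583984)
 steel 81 z [ 9.18774809 11.52554133 15.35635705]
 mat ((501.2073974609375, -222.46078491210938), (263.06689453125, 307.249267578125), 85.86965942382812)
top clip px 270 z med 57.5639045896944
 yaw 57.155451713700145 len 80.34720011940698 cost 0.13401983614809848 width -32.91013443783863 33.36085752482399
 center from tab [562.49468354 142.25924479]  from jaw [561.05590675 140.0305078 ]
 cap z 75.35806257814431 ctr [607.59397985 191.00963077  76.        ] [30.13629431 29.72347987  0.        ] depth mean [607.67967133 191.0313937   75.45872721]
 arm ((584.2643432617188, 161.32244873046875), (185.05340576171875, 110.11112976074219), 51.57722854614258)
[[483.62967  123.04751 ]
 [569.8959    54.617943]
 [684.89905  199.59738 ]
 [598.6328   268.02695 ]]
 blue 293 z95 [37.24515379 39.3059427  40.83181936]
 rect top ((483.78411865234375, -234.7347412109375), (83.21153259277344, 24.268146514892578), 23.462432861328125)
 steel 174 z [11.27591799 13.01113343 15.95766653]
 mat ((500.61334228515625, -226.8411865234375), (261.6877746582031, 301.7718811035156), 84.40733337402344)
```

```bash
python3 - <<'E'
from meas import *
s=env.state();M=R.from_quat(s["tcp_rot"]).as_matrix();print("tool axes cols\n",M.round(3),s["joints"].round(2))
# tips from top picture crops (scale5, offset 320,150), z=13 ; handle top fit z=39
tip=plane("top",[(178/5+320-.4),(245/5+320-.4)],[190/5+150-.4,157/5+150-.4],13);print(tip,tip.mean(0))
for n in("side","top"):
    f=np.load(f"pics/{n}0.npz");p,d=f["p"],f["d"];hs=cv2.cvtColor(p,cv2.COLOR_BGR2HSV)
    b=big(hsv(p,(105,120,60),(125,255,255))&((np.arange(512)[None]<400)&(np.arange(384)[:,None]<250)))
    X,u,v=pts(n,d,b);mm=np.zeros_like(b);k=X[:,2]>33;mm[v[k],u[k]]=1
    q=dense(n,mm,39)[:,:2].astype(np.float32);r=cv2.minAreaRect(q);print(n,r)
    fm=np.load(f"pics/{n}_fork_grip_0.npy");st=fm&(hs[...,1]<60)&(hs[...,2]>150)
    q=dense(n,st,13);a,c,t,w,dv,nv,fn=symfit(q,np.radians(25));print("steel yaw",np.degrees(a),"tip",c+dv*t.max(),"w",w.min(),w.max(),fn, "grip by -101", c+dv*(t.max()-101))
E
```

```text
tool axes cols
 [[ 0.     0.393 -0.92 ]
 [-0.    -0.92  -0.393]
 [-1.     0.    -0.   ]] [ 1.13  0.31  0.01  1.51 -0.    1.32 -0.03]
[[ 567.6323017  -178.13288996   13.        ]
 [ 585.84991321 -218.03711242   13.        ]] [ 576.74110745 -198.08500119   13.        ]
side ((484.37310791015625, -227.4500274658203), (83.32546997070312, 28.519968032836914), 20.29365348815918)
steel yaw 46.87339136336234 tip [ 579.37128671 -175.99977943] w -34.9247164308933 39.46829401248612 9.200428107700178 grip by -101 [ 510.32639457 -249.7141123 ]
top ((483.6185607910156, -233.95968627929688), (85.12112426757812, 27.70476531982422), 23.36616325378418)
steel yaw 26.980094265328418 tip [ 578.00184105 -194.60012397] w -28.721176021946757 30.12722035488537 0.4854901789846966 grip by -101 [ 487.99425724 -240.42189672]
```

Call:
move_arm(motion=[0,-0.0175,-0.0425,0,0,0,1,0,-0.0175,-0.0425,0,0,0,1,0,-0.0175,-0.0425,0,0,0,1,0,-0.0175,-0.0425,0,0,0,1,0,-0.0175,-0.0425,0,0,0,1,0,-0.0175,-0.0425,0,0,0,1,0,-0.0175,-0.0425,0,0,0,1,0,-0.0175,-0.0425,0,0,0,1], squeeze=100)

```text
t: 1.8
tcp_pos: [477.1, -246.3, 247.1]
tcp_rot: [-0.693, -0.131, 0.696, -0.136]
force: [0.3, -0.2, -0.2]
opening: 85.4
```

```bash
cat > go.py <<'E'
import sys
from h import *
# usage: go.py x y z yaw_of_fork_deg  -> delta in tool frame (tool z = -fork x, tool x down)
def tgt(yaw):
    a=np.radians(yaw);fx=np.array([np.cos(a),np.sin(a),0]);fy=np.array([-np.sin(a),np.cos(a),0])
    return np.c_[[0,0,-1],-fy,-fx]
def report(x,y,z,yaw):
    s=env.state();M=R.from_quat(s["tcp_rot"]).as_matrix()
    print("t",s["t"],"tcp",s["tcp_pos"].round(1),"yaw",np.degrees(np.arctan2(-M[1,2],-M[0,2])).round(2),"F",s["force"].round(1),"op",round(s["opening"],1),"j",s["joints"].round(2))
    print("tool shift mm",(M.T@(np.array([x,y,z])-s["tcp_pos"])).round(1),"rotvec deg",np.degrees(R.from_matrix(M.T@tgt(yaw)).as_rotvec()).round(2))
if __name__=="__main__": report(*map(float,sys.argv[1:]))
E
python3 go.py 484 -232 28 23.4
```

```text
t 1.8 tcp [ 477.1 -246.3  247.1] yaw 21.78 F [ 0.3 -0.2 -0.2] op 85.4 j [ 0.6   0.29 -0.2   1.54  0.07  1.31 -0.81]
tool shift mm [219.  -12.3 -12.9] rotvec deg [-1.62  0.29 -0.4 ]
```

Call:
move_arm(motion=[0.03,-0.004,-0.004,-0.028,0.005,-0.007,1,0.04,-0.004,-0.004,0,0,0,1,0.04,-0.003,-0.004,0,0,0,1,0.035,0,0,0,0,0,1,0,0,0,0,0,0,1])

```text
t: 2.3
tcp_pos: [495.2, -220.0, 100.8]
tcp_rot: [0.695, 0.151, -0.686, 0.151]
force: [-0.3, 0.9, -0.2]
opening: 84.8
```

```bash
python3 go.py 484 -232 28 23.4; python3 - <<'E'
from h import *
qs=[]
for n,b in(("side",(250,90,350,190)),("top",(310,140,430,260))):
    p,d=cams.grab_frame(n);np.savez(f"pics/{n}1.npz",p=p,d=d);x0,y0,x1,y1=b
    qs.append(cv2.resize(p[y0:y1,x0:x1],(400,400),interpolation=cv2.INTER_CUBIC))
cv2.imwrite("pics/v1.png",np.hstack(qs))
E
```

```text
t 2.3 tcp [ 495.2 -220.   100.8] yaw 24.61 F [-0.3  0.9 -0.2] op 84.8 j [ 0.56  0.43 -0.22  1.74  0.1   0.97 -0.84]
tool shift mm [72.6  6.1 16.1] rotvec deg [ 1.21 -0.72 -0.14]
```

View pics/v1.png

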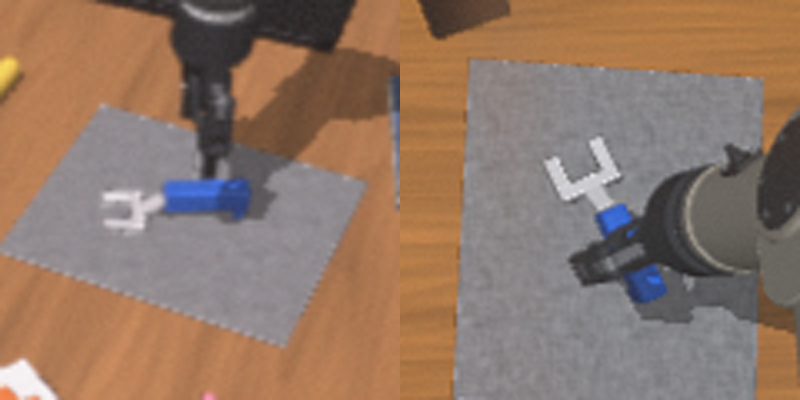

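The gripper sits over the handle, about 16 mm too far toward the prongs and 6 mm to the side. I correct that, then go down.

Call:
move_arm(motion=[0,0.003,0.008,0.02,-0.012,0,1,0,0.003,0.008,0,0,0,1,0,0,0,0,0,0,1,0,0,0,0,0,0,1])

```text
t: 2.8
tcp_pos: [490.2, -238.7, 113.4]
tcp_rot: [0.7, 0.135, -0.686, 0.148]
force: [0.3, 0.2, 0.8]
opening: 85.6
```

```bash
python3 go.py 484 -232 28 23.4
```

```text
t 2.8 tcp [ 490.2 -238.7  113.4] yaw 23.15 F [0.3 0.2 0.8] op 85.6 j [ 0.58  0.41 -0.2   1.73  0.1   0.98 -0.83]
tool shift mm [ 85.2 -10.5   4.3] rotvec deg [-0.26 -0.88 -1.25]
```

```bash
python3 - <<'E'
from h import *
for i in range(4):
    s=env.state();print(s["t"],s["tcp_pos"].round(2),s["joint_vel"].round(3))
    cams.grab_frame("top")
E
```

```text
2.8 [ 490.17 -238.74  113.42] [ 0.019 -0.018  0.009 -0.008  0.008  0.009  0.001]
2.85 [ 490.15 -239.08  113.47] [-0.006  0.009 -0.004  0.005  0.002 -0.004 -0.001]
2.9 [ 490.04 -238.62  113.03] [-0.007  0.012 -0.008  0.008 -0.004 -0.001  0.   ]
2.95 [ 489.92 -238.12  112.62] [-0.006  0.009 -0.006  0.007 -0.002  0.    -0.001]
```

Call:
move_arm(motion=[0.02,-0.0035,0.0015,0,-0.007,-0.01,1,0.02,-0.0035,0.0015,0,-0.005,-0.008,1,0.01,-0.0035,0.001,0,0,0,1,0,0,0,0,0,0,1,0,0,0,0,0,0,1])

```text
t: 3.5
tcp_pos: [483.9, -228.9, 61.6]
tcp_rot: [0.694, 0.142, -0.691, 0.144]
force: [-0.0, 0.5, 0.6]
opening: 85.6
```

```bash
python3 go.py 484 -232 28 23.4
```

```text
t 3.5 tcp [ 483.9 -228.9   61.6] yaw 23.33 F [-0.   0.5  0.6] op 85.6 j [ 0.56  0.47 -0.2   1.79  0.11  0.89 -0.85]
tool shift mm [33.6  2.8  1.3] rotvec deg [-0.07 -0.23 -0.15]
```

Call:
move_arm(motion=[0.012,0.002,0.001,0,0,0,1,0.012,0.001,0,0,-0.004,0,1,0.008,0,0,0,0,0,1,0,0,0,0,0,0,1,0,0,0,0,0,0,1])

```text
t: 4.0
tcp_pos: [485.9, -233.2, 28.3]
tcp_rot: [0.694, 0.141, -0.691, 0.145]
force: [0.3, -0.7, -0.0]
opening: 85.6
```

```bash
python3 go.py 484 -232 28 23.4
```

```text
t 4.0 tcp [ 485.9 -233.2   28.3] yaw 23.32 F [ 0.3 -0.7 -0. ] op 85.6 j [ 0.56  0.52 -0.19  1.81  0.13  0.82 -0.86]
tool shift mm [ 0.3 -1.9  1.3] rotvec deg [-0.08 -0.11 -0.31]
```

Now close gently, with a moderate squeeze first and then a firmer one.

Call:
move_arm(motion=[0,0,0,0,0,0,0,0,0,0,0,0,0,0,0,0,0,0,0,0,0,0,0,0,0,0,0,0,0,0,0,0,0,0,0,0,0,0,0,0,0,0,0,0,0,0,0,0,0,0,0,0,0,0,0,0], squeeze=60)

```text
t: 4.8
tcp_pos: [486.8, -233.8, 29.6]
tcp_rot: [0.694, 0.14, -0.691, 0.145]
force: [-0.3, 0.0, -0.2]
opening: 23.1
```

```bash
python3 go.py 484 -232 28 23.4
```

```text
t 4.8 tcp [ 486.8 -233.8   29.6] yaw 23.31 F [-0.3  0.  -0.2] op 23.1 j [ 0.56  0.52 -0.19  1.81  0.13  0.82 -0.86]
tool shift mm [ 1.6 -2.7  1.9] rotvec deg [-0.09 -0.21 -0.43]
```

Call:
move_arm(motion=[0,0,0,0,0,0,0,0,0,0,0,0,0,0,-0.01,0,0,0,0,0,0,-0.02,0,0,0,0,0,0,-0.03,0,0,0,0,0,0,-0.03,0,0,0,0,0,0,-0.02,0,0,0,0,0,0,0,0,0,0,0,0,0], squeeze=110)

```text
t: 5.6
tcp_pos: [483.7, -231.6, 143.5]
tcp_rot: [-0.692, -0.142, 0.693, -0.144]
force: [0.8, 0.7, -1.0]
opening: 22.1
```

```bash
python3 - <<'E'
from h import *
qs=[]
for n,b in(("side",(250,70,350,170)),("top",(310,140,430,260))):
    p,d=cams.grab_frame(n);np.savez(f"pics/{n}2.npz",p=p,d=d);x0,y0,x1,y1=b
    qs.append(cv2.resize(p[y0:y1,x0:x1],(400,400),interpolation=cv2.INTER_CUBIC))
cv2.imwrite("pics/v2.png",np.hstack(qs))
E
python3 go.py 484 -232 140 23.4
```

```text
t 5.7 tcp [ 481.7 -230.8  140.4] yaw 23.37 F [ 0.   0.6 -0.5] op 22.1 j [ 0.57  0.38 -0.21  1.7   0.09  1.07 -0.83]
tool shift mm [ 0.4  2.  -1.7] rotvec deg [-0.03  0.26  0.13]
```

View pics/v2.png

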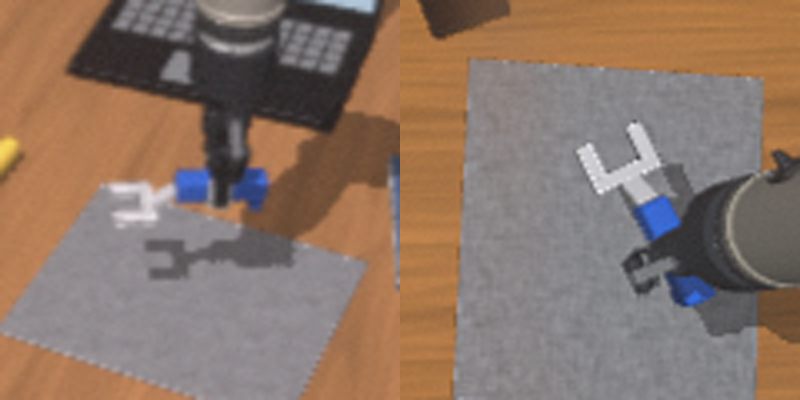

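```bash
cat > forkm.py <<'E'
from meas import *
def fork(n,p,d,s,dz,grip0=29.6):
    """fork prongs measured with camera n; returns tip in tool-ish frame"""
    M=R.from_quat(s["tcp_rot"]).as_matrix();T=s["tcp_pos"];fx=-M[:,2].copy();fx[2]=0;fx/=np.linalg.norm(fx);fy=np.array([-fx[1],fx[0],0])
    hs=cv2.cvtColor(p,cv2.COLOR_BGR2HSV)
    X,u,v=pts(n,d,(hs[...,1]<70)&(hs[...,2]>140))
    l=(X-T)@np.c_[fx,fy,[0,0,1]]
    k=(l[:,0]>60)&(l[:,0]<115)&(abs(l[:,1])<45)&(l[:,2]>-40)&(l[:,2]<-3)
    mm=np.zeros(d.shape,bool);mm[v[k],u[k]]=1;mm=big(mm)
    q=dense(n,mm,T[2]-grip0+13)
    a,c,t,w,dv,nv,fn=symfit(q,np.arctan2(fx[1],fx[0]))
    tip=c+dv*t.max();lt=np.r_[tip,0]-T
    print(n,"px",mm.sum(),"yaw",np.degrees(a).round(2),"toolyaw",np.degrees(np.arctan2(fx[1],fx[0])).round(2),"tip",tip.round(1),"along",(lt@fx).round(1),"lat",(lt@fy).round(1),"w",w.min().round(1),w.max().round(1),"fn",round(fn,2),"z prong",np.median(pts(n,d,mm)[0][:,2]-T[2]).round(1))
    return mm
if __name__=="__main__":
    import sys
    for n in("top","side"):
        s=env.state();p,d=cams.grab_frame(n);np.savez(f"pics/{n}_{sys.argv[1]}.npz",p=p,d=d)
        fork(n,p,d,s,0)
E
python3 forkm.py a
```

```text
top px 198 yaw 22.87 toolyaw 23.37 tip [ 572.4 -190.6] along 99.3 lat 1.0 w -29.0 28.7 fn 0.11 z prong -18.1
side px 92 yaw 21.79 toolyaw 23.37 tip [ 570.1 -182. ] along 101.2 lat 9.1 w -32.5 32.4 fn 0.29 z prong -19.8
```

Call:
move_arm(motion=[0,-0.0275,-0.012,-0.074,0,0,0,0,-0.0265,-0.014,-0.074,0,0,0,0,-0.0255,-0.016,-0.074,0,0,0,0,-0.024,-0.0175,-0.074,0,0,0,0,-0.023,-0.0195,-0.074,0,0,0,0,-0.0215,-0.021,-0.074,0,0,0,0,-0.018,-0.02,-0.06,0,0,0,0,-0.008,-0.01,-0.03,0,0,0,0,0,0,0,0,0,0,0,0,0,0,0,0,0])

```text
t: 6.8
tcp_pos: [467.5, 4.2, 127.9]
tcp_rot: [-0.615, -0.339, 0.633, -0.326]
force: [-0.0, -0.9, -1.7]
opening: 22.4
```

```bash
python3 go.py 476.7 7.7 115 57.4
```

```text
t 6.8 tcp [467.5   4.2 127.9] yaw 56.12 F [-0.  -0.9 -1.7] op 22.4 j [ 0.31  0.31 -0.43  1.86  0.14  1.03 -0.76]
tool shift mm [12.6  6.  -8.2] rotvec deg [-1.29  0.73  1.67]
```

Call:
move_arm(motion=[0.006,0.003,-0.004,-0.012,0.006,0.014,0,0.006,0.003,-0.004,-0.01,0.006,0.014,0,0,0,0,0,0,0,0,0,0,0,0,0,0,0])

```text
t: 7.2
tcp_pos: [477.4, 2.3, 113.6]
tcp_rot: [-0.621, -0.336, 0.622, -0.338]
force: [-0.4, -0.6, -2.0]
opening: 22.1
```

```bash
python3 go.py 476.7 7.7 115 57.4; python3 forkm.py b; python3 - <<'E'
from meas import *
p=np.load("pics/top_b.npz")["p"];d=np.load("pics/top_b.npz")["d"]
m,X,Q=clip("top",p,d);a,c,t,w,dv,nv,fn=symfit(Q,np.radians(57));print("clip",np.degrees(a),c+dv*(t.min()+48),c+dv*(t.max()-35),m.sum())
cv2.imwrite("pics/v3.png",cv2.resize(p[140:260,190:350],(800,600),interpolation=cv2.INTER_CUBIC))
E
python3 go.py 476.7 7.7 115 57.4
```

```text
t 7.2 tcp [477.4   2.3 113.6] yaw 56.95 F [-0.4 -0.6 -2. ] op 22.1 j [ 0.31  0.32 -0.43  1.88  0.16  0.97 -0.77]
tool shift mm [-1.4 -3.5 -4.1] rotvec deg [-0.45  0.16 -0.09]
top px 195 yaw 56.09 toolyaw 56.95 tip [531.6  85.7] along 99.5 lat 0.1 w -29.3 29.1 fn 0.12 z prong -17.8
side px 129 yaw 58.33 toolyaw 56.95 tip [531.4  94.2] along 106.5 lat 4.8 w -32.3 31.7 fn 0.3 z prong -19.5
clip 57.12263041699433 [562.92951069 143.0819445 ] [560.99306261 140.08605755] 264
t 7.3 tcp [477.4   2.5 113.8] yaw 56.97 F [ 0.2  0.1 -1.9] op 22.4 j [ 0.31  0.32 -0.43  1.88  0.16  0.97 -0.77]
tool shift mm [-1.2 -3.4 -4. ] rotvec deg [-0.43  0.15 -0.09]
```

View pics/v3.png

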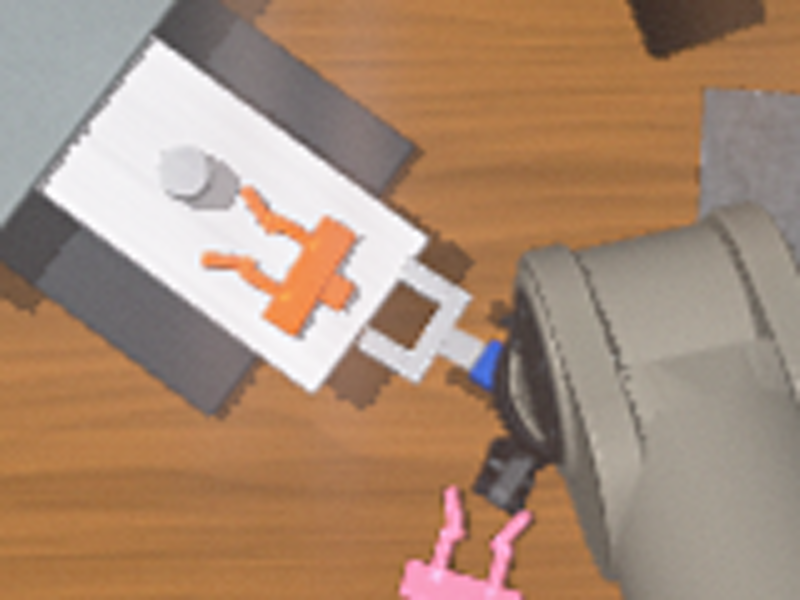

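Call:
move_arm(motion=[0.008,-0.0015,0,-0.012,0,0,0,0.01,-0.0015,0,0,0,0,0,0.01,0,0,0,0,0,0,0.004,0,0,0,0,0,0,0,0,0,0,0,0,0,0,0,0,0,0,0,0])

```text
t: 7.9
tcp_pos: [474.2, 3.9, 78.5]
tcp_rot: [-0.618, -0.34, 0.62, -0.342]
force: [0.8, -0.4, -1.8]
opening: 22.1
```

```bash
python3 forkm.py c;python3 - <<'E'
from meas import *
p=np.load("pics/top_c.npz")["p"];q=np.load("pics/side_c.npz")["p"]
cv2.imwrite("pics/v4.png",np.hstack([cv2.resize(p[140:240,210:310],(400,400),interpolation=cv2.INTER_CUBIC),cv2.resize(q[150:230,210:290],(400,400),interpolation=cv2.INTER_CUBIC)]))
E
python3 go.py 476.7 7.7 79.5 57.8
```

```text
top px 343 yaw 55.14 toolyaw 57.68 tip [537.2 101.8] along 116.5 lat -0.9 w -43.8 46.7 fn 0.44 z prong -20.9
side px 188 yaw 56.72 toolyaw 57.69 tip [537.  111.2] along 124.2 lat 4.3 w -42.1 51.9 fn 1.41 z prong -21.2
t 8.0 tcp [474.5   3.9  78.8] yaw 57.68 F [-0.5 -0.4 -2.1] op 22.2 j [ 0.29  0.37 -0.42  1.93  0.19  0.89 -0.79]
tool shift mm [-0.7 -0.2 -4.4] rotvec deg [-0.12  0.17 -0.06]
```

View pics/v4.png

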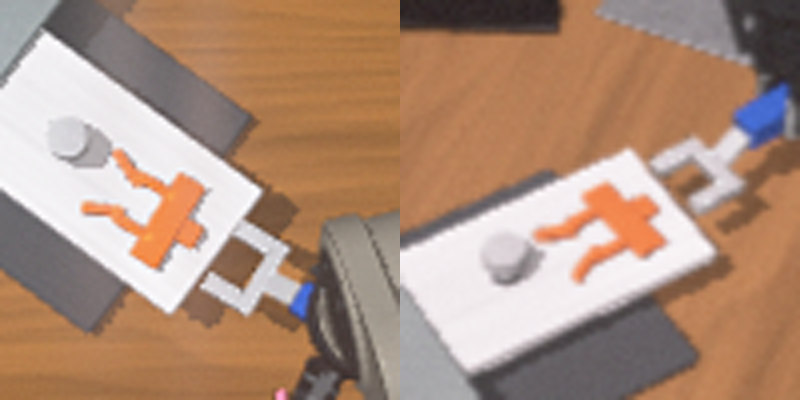

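Call:
move_arm(motion=[0,0,-0.008,0,0,0,0,0,0,-0.008,0,0,0,0,0,0,-0.007,0,0,0,0,0,0,0,0,0,0,0,0,0,0,0,0,0,0])

```text
t: 8.5
tcp_pos: [489.6, 26.2, 80.0]
tcp_rot: [0.62, 0.34, -0.619, 0.343]
force: [0.0, 0.1, -2.3]
opening: 22.2
```

```bash
cat > look.py <<'E'
import sys
from meas import *
s=env.state();p,d=cams.grab_frame("top");q,dq=cams.grab_frame("side");k=sys.argv[1]
np.savez(f"pics/top_{k}.npz",p=p,d=d);np.savez(f"pics/side_{k}.npz",p=q,d=dq)
cv2.imwrite(f"pics/v_{k}.png",np.hstack([cv2.resize(p[140:240,210:310],(400,400),interpolation=cv2.INTER_CUBIC),cv2.resize(q[160:220,220:280],(400,400),interpolation=cv2.INTER_CUBIC)]))
m,X,Q=clip("top",p,d);a,c,t,w,dv,nv,fn=symfit(Q,np.radians(53))
e=np.array([np.cos(np.radians(51.5)),np.sin(np.radians(51.5))]);nn=np.array([-e[1],e[0]])
for cc in(c+dv*(t.min()+47),c+dv*(t.max()-34)): r=cc-[607.6,191.0];print("clip yaw",np.degrees(a).round(1),"rel post x",(r@e).round(1),"y",(r@nn).round(1),"px",m.sum(),"len",np.ptp(t).round(1))
E
python3 look.py d; python3 go.py 509 66.9 79 52.2
```

```text
clip yaw 57.1 rel post x -67.2 y 4.9 px 266 len 80.4
clip yaw 57.1 rel post x -67.8 y 4.8 px 266 len 80.4
t 8.6 tcp [489.4  26.   80. ] yaw 57.72 F [-0.3 -1.1 -1. ] op 22.1 j [ 0.25  0.39 -0.42  1.89  0.2   0.9  -0.84]
tool shift mm [  1.   -5.3 -45. ] rotvec deg [ 5.52 -0.   -0.22]
```

View pics/v_d.png

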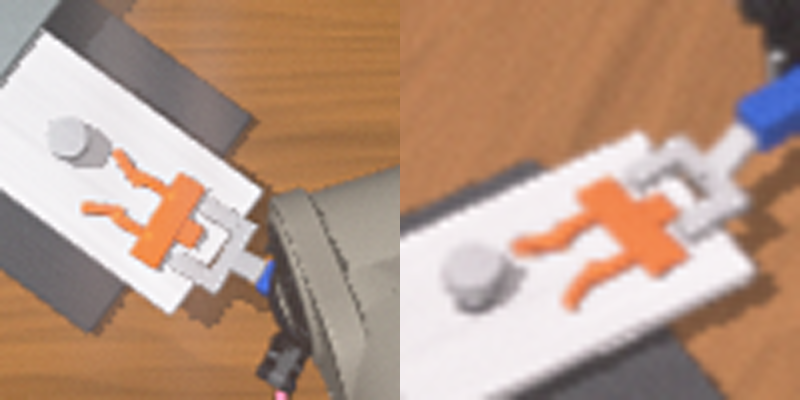

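Call:
move_arm(motion=[0.0005,-0.0008,-0.006,0.014,0,0,0,0,-0.0009,-0.006,0.014,0,0,0,0,-0.001,-0.006,0.014,0,0,0,0,-0.0011,-0.006,0.014,0,0,0,0,0,0,0,0,0,0,0,0,0,0,0,0,0])

```text
t: 9.2
tcp_pos: [500.0, 49.6, 79.2]
tcp_rot: [0.63, 0.321, -0.629, 0.323]
force: [-0.4, -0.5, -1.6]
opening: 22.3
```

```bash
python3 look.py e; python3 go.py 509 66.9 79 52.2
```

```text
clip yaw 53.5 rel post x -47.0 y 3.4 px 262 len 78.8
clip yaw 53.5 rel post x -49.2 y 3.3 px 262 len 78.8
t 9.3 tcp [499.9  49.5  79.2] yaw 54.17 F [ 0.3 -0.3 -1.9] op 22.2 j [ 0.19  0.41 -0.41  1.86  0.21  0.91 -0.94]
tool shift mm [  0.2  -2.8 -19.5] rotvec deg [ 1.97  0.04 -0.19]
```

View pics/v_e.png

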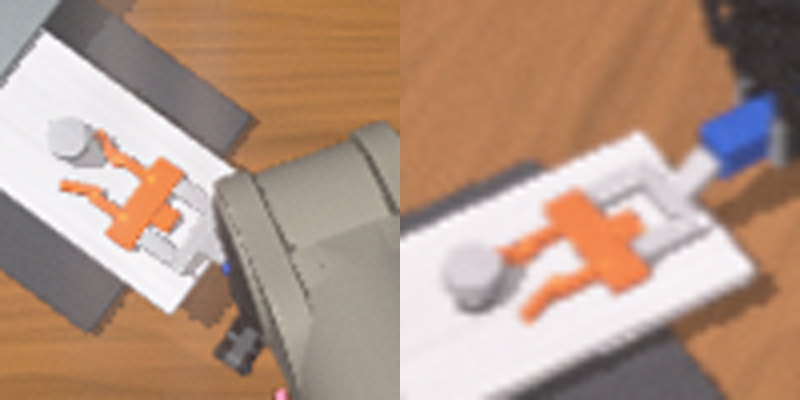

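Call:
move_arm(motion=[0,-0.0006,-0.006,0.012,0,0,0,0,-0.0006,-0.006,0.012,0,0,0,0,-0.0006,-0.005,0.012,0,0,0,0,0,0,0,0,0,0,0,0,0,0,0,0,0])

```text
t: 9.8
tcp_pos: [509.3, 65.0, 79.1]
tcp_rot: [0.636, 0.308, -0.636, 0.31]
force: [-0.3, -0.1, -1.8]
opening: 22.2
```

```bash
python3 look.py f; python3 go.py 524.5 86.5 79 52.2
```

```text
clip yaw 49.1 rel post x -29.4 y 0.4 px 245 len 80.4
clip yaw 49.1 rel post x -30.0 y 0.4 px 245 len 80.4
t 9.9 tcp [509.2  65.   79.2] yaw 51.86 F [-0.3 -0.8 -0.9] op 21.9 j [ 0.15  0.43 -0.4   1.83  0.21  0.92 -1.01]
tool shift mm [  0.1  -1.3 -26.4] rotvec deg [-0.34  0.05 -0.18]
```

View pics/v_f.png

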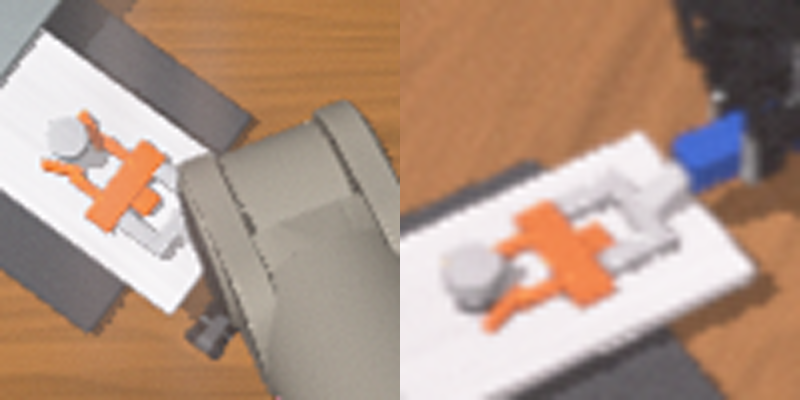

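Call:
move_arm(motion=[0,0,-0.006,0,0,0,0,0,0,-0.006,0,0,0,0,0,0,-0.006,0,0,0,0,0,0,0,0,0,0,0])

```text
t: 10.3
tcp_pos: [517.9, 74.4, 78.3]
tcp_rot: [-0.633, -0.305, 0.64, -0.311]
force: [0.2, 0.6, -1.5]
opening: 21.9
```

```bash
python3 look.py g; python3 go.py 524.5 86.5 79 52.2
```

```text
clip yaw 50.8 rel post x -16.3 y -0.3 px 248 len 80.9
clip yaw 50.8 rel post x -16.5 y -0.3 px 248 len 80.9
t 10.4 tcp [518.1  74.6  78.4] yaw 51.65 F [ 0.3  0.4 -0.7] op 22.1 j [ 0.12  0.46 -0.4   1.79  0.22  0.94 -1.04]
tool shift mm [ -0.8  -2.3 -13.3] rotvec deg [-0.55  0.67 -0.12]
```

View pics/v_g.png

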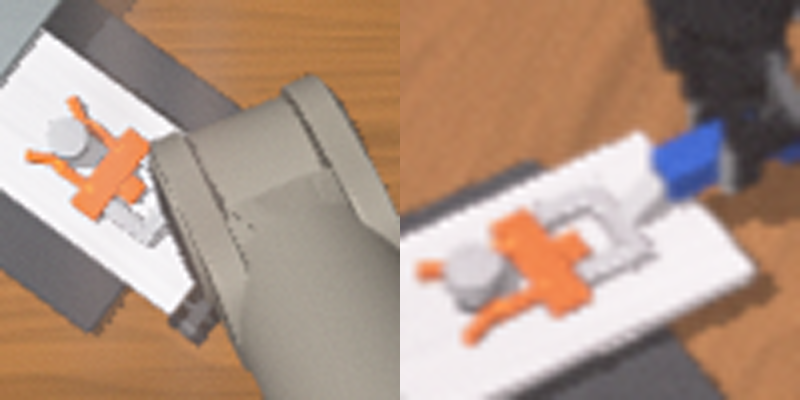

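Call:
move_arm(motion=[0,-0.0002,-0.005,0,0.005,0,0,0,0,-0.006,0,0.005,0,0,0,0,-0.006,0,0,0,0,0,0,0,0,0,0,0])

```text
t: 10.8
tcp_pos: [526.7, 85.1, 78.2]
tcp_rot: [-0.634, -0.306, 0.64, -0.309]
force: [0.6, -0.6, -1.4]
opening: 22.2
```

```bash
python3 look.py i; python3 go.py 524.5 86.5 79 52.2
```

```text
clip yaw 15.5 rel post x -4.0 y -6.7 px 196 len 60.4
clip yaw 15.5 rel post x -20.7 y 5.4 px 196 len 60.4
t 10.9 tcp [526.3  84.6  78. ] yaw 51.52 F [-0.1  0.5 -0.6] op 22.1 j [ 0.1   0.47 -0.4   1.77  0.23  0.95 -1.06]
tool shift mm [-1.  -2.6 -0.4] rotvec deg [-0.68  0.59 -0.06]
```

View pics/v_i.png

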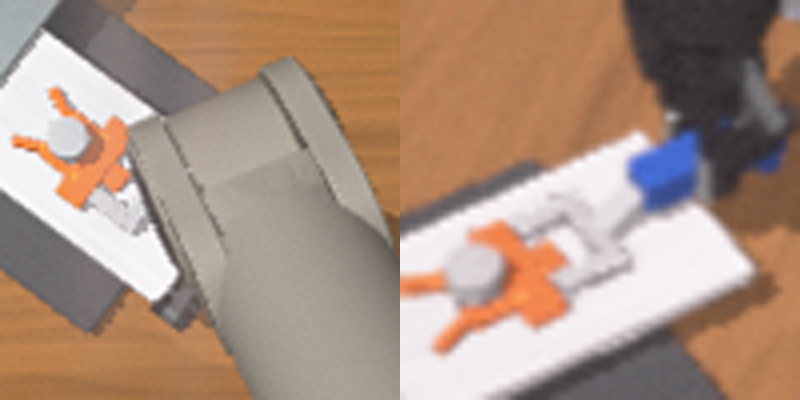

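Call:
move_arm(motion=[-0.0005,-0.0003,-0.003,0,0.004,0,0,0,0,-0.004,0,0,0,0])

```text
t: 11.1
tcp_pos: [527.8, 86.9, 77.8]
tcp_rot: [-0.632, -0.305, 0.642, -0.309]
force: [-8.7, -9.9, 6.5]
opening: 22.1
```

```bash
python3 look.py j; python3 go.py 524.5 86.5 79 52.2
```

```text
clip yaw 16.8 rel post x -0.7 y -7.1 px 188 len 59.2
clip yaw 16.8 rel post x -18.6 y 5.4 px 188 len 59.2
t 11.2 tcp [527.8  86.9  77.9] yaw 51.46 F [-5.9 -6.3  6. ] op 22.1 j [ 0.1   0.48 -0.39  1.76  0.23  0.96 -1.07]
tool shift mm [-1.1 -2.3  2.4] rotvec deg [-0.74  0.86  0.04]
```

View pics/v_j.png

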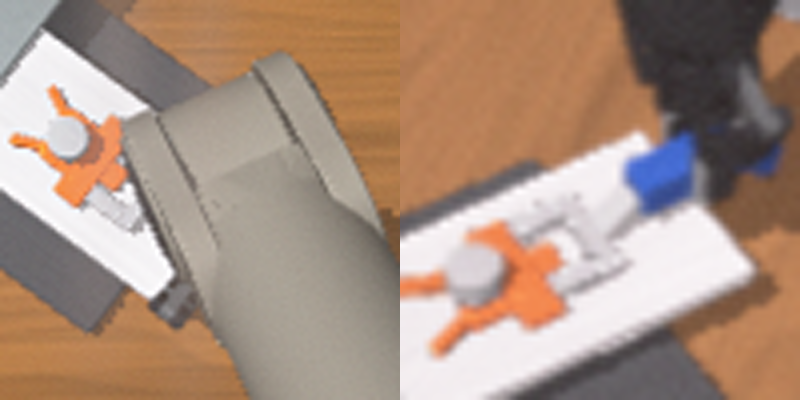

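Call:
move_arm(motion=[-0.001,0,-0.004,0,0,0,0,-0.0005,0,-0.004,0,0,0,0])

```text
t: 11.4
tcp_pos: [528.0, 87.1, 79.0]
tcp_rot: [-0.627, -0.303, 0.647, -0.31]
force: [-7.5, -6.0, 7.7]
opening: 22.0
```

```bash
python3 go.py 524.5 86.5 79 52.2
```

```text
t 11.4 tcp [528.   87.1  79. ] yaw 51.34 F [-7.5 -6.   7.7] op 22.0 j [ 0.09  0.49 -0.39  1.74  0.23  0.98 -1.07]
tool shift mm [ 0.1 -2.4  2.6] rotvec deg [-0.86  1.74  0.19]
```

Call:
move_arm(motion=[0,0,0.008,0,0.015,0,0,0,0,0.012,0,0.012,0,0,0,0,0.012,0,0,0,0,0,0,0.012,0,0,0,0,0,0,0.006,0,0,0,0,0,0,0,0,0,0,0])

```text
t: 12.0
tcp_pos: [495.3, 46.6, 79.2]
tcp_rot: [0.637, 0.307, -0.637, 0.305]
force: [-0.3, -0.3, -2.0]
opening: 22.4
```

```bash
python3 look.py k; python3 go.py 524.5 86.5 79 52.2
```

```text
clip yaw 46.7 rel post x 0.6 y -2.5 px 194 len 77.4
clip yaw 46.7 rel post x -3.0 y -2.2 px 194 len 77.4
t 12.1 tcp [496.1  47.7  79.4] yaw 51.39 F [ 0.1  1.5 -1.4] op 22.5 j [ 0.19  0.41 -0.4   1.86  0.19  0.91 -0.98]
tool shift mm [  0.5  -2.  -48.1] rotvec deg [-0.81 -0.15  0.14]
```

View pics/v_k.png

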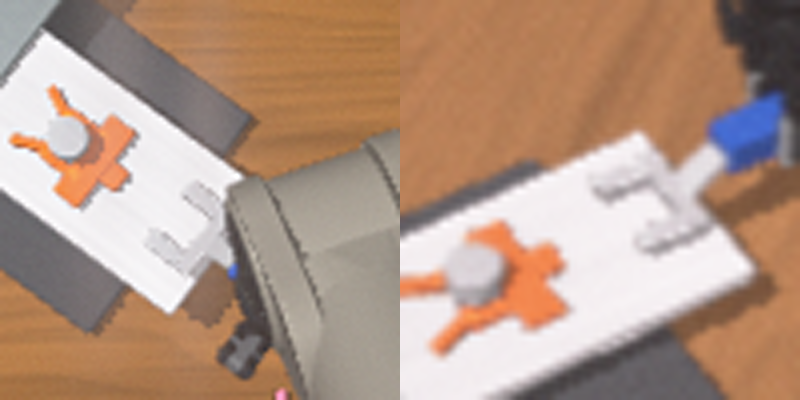

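```bash
cat > ext.py <<'E'
import sys
from meas import *
e=np.array([np.cos(np.radians(51.5)),np.sin(np.radians(51.5))]);nn=np.array([-e[1],e[0]])
for n in("top","side"):
  for k in sys.argv[1:]:
    f=np.load(f"pics/{n}_{k}.npz") if k!="0" else np.load(f"pics/{n}0.npz");p,d=f["p"],f["d"]
    m=hsv(p,(4,140,150),(16,255,255));X,u,v=pts(n,d,m);m2=np.zeros_like(m);q=(X[:,2]>46)&(X[:,2]<68)&(np.hypot(X[:,0]-580,X[:,1]-165)<90);m2[v[q],u[q]]=1
    Q=dense(n,m2&m,58)[:,:2]-[607.6,191.0];x=Q@e;y=Q@nn
    hi=x>x.max()-6
    sp=x<x.min()+28
    bins=np.arange(-90,60,2);w=[np.ptp(y[(x>=b)&(x<b+2)]) if ((x>=b)&(x<b+2)).any() else 0 for b in bins]
    back=[b for b,ww in zip(bins,w) if ww>45]
    print(n,k,"px",m2.sum(),"tabend",np.percentile(x,.3).round(1),"jawtip",np.percentile(x,99.7).round(1),"wide bins",back[0] if back else None,back[-1] if back else None,"jaw spread",y[hi].min().round(1),y[hi].max().round(1),"spine y",y[sp].min().round(1),y[sp].max().round(1))
E
python3 ext.py d e f g i j k
```

```text
top d px 266 tabend -112.8 jawtip -33.6 wide bins -90 -38 jaw spread -16.7 31.1 spine y -30.5 35.7
top e px 262 tabend -92.8 jawtip -16.6 wide bins -80 -18 jaw spread -19.6 29.0 spine y -30.6 36.2
top f px 251 tabend -75.5 jawtip 3.5 wide bins -62 2 jaw spread -24.2 24.0 spine y -32.4 34.6
top g px 248 tabend -62.1 jawtip 16.3 wide bins -50 16 jaw spread -25.9 26.2 spine y -32.5 33.5
top i px 216 tabend -48.1 jawtip 30.3 wide bins -36 28 jaw spread -26.0 24.5 spine y -32.5 33.5
top j px 207 tabend -46.5 jawtip 31.7 wide bins -34 30 jaw spread -24.3 23.9 spine y -30.8 33.5
top k px 213 tabend -45.9 jawtip 31.6 wide bins -34 30 jaw spread -24.3 23.9 spine y -32.9 33.5
side d px 147 tabend -107.8 jawtip -30.8 wide bins -90 -36 jaw spread -13.3 31.8 spine y -27.4 41.0
side e px 147 tabend -88.7 jawtip -12.5 wide bins -76 -56 jaw spread 25.8 32.6 spine y -28.3 39.8
side f px 137 tabend -69.8 jawtip 6.1 wide bins -58 -38 jaw spread 20.6 27.9 spine y -29.2 38.6
side g px 139 tabend -56.7 jawtip 19.0 wide bins -46 18 jaw spread -23.8 30.1 spine y -30.6 37.2
side i px 124 tabend -43.3 jawtip 32.9 wide bins -32 30 jaw spread -21.3 27.0 spine y -29.7 37.7
side j px 125 tabend -42.2 jawtip 32.9 wide bins -30 30 jaw spread -21.3 27.0 spine y -29.7 37.7
side k px 125 tabend -42.2 jawtip 32.9 wide bins -30 30 jaw spread -21.3 27.0 spine y -29.7 37.7
```

The clip is home: in the stand's axes its extents are centred within about 0.7 mm of the post, the jaws are symmetric, and it met a hard stop at about 13 N. Next I lift and carry the fork back.

Call:
move_arm(motion=[-0.015,0,0.01,0,0,0,0,-0.025,0,0.015,0,0,0,0,-0.02,0,0.015,0,0,0,0,0,0,0,0,0,0,0,0,0,0,0,0,0,0])

```text
t: 12.6
tcp_pos: [472.7, 19.8, 140.8]
tcp_rot: [0.638, 0.311, -0.634, 0.307]
force: [-0.3, 0.6, -1.7]
opening: 22.5
```

```bash
python3 go.py 476 0 140 51; python3 forkm.py l
```

```text
t 12.6 tcp [472.7  19.8 140.8] yaw 51.76 F [-0.3  0.6 -1.7] op 22.5 j [ 0.28  0.28 -0.42  1.86  0.12  1.02 -0.86]
tool shift mm [ 0.7 14.9 13.5] rotvec deg [ 0.76 -0.42  0.17]
top px 205 yaw 51.79 toolyaw 51.76 tip [534.   98.2] along 99.5 lat 0.4 w -29.0 28.9 fn 0.1 z prong -16.8
side px 135 yaw 52.03 toolyaw 51.77 tip [533.9 105.3] along 105.0 lat 4.9 w -32.7 32.2 fn 0.28 z prong -18.4
```

Call:
move_arm(motion=[0,0.021,0.024,0.062,0,0,0,0,0.0225,0.0225,0.062,0,0,0,0,0.0235,0.021,0.062,0,0,0,0,0.025,0.0195,0.062,0,0,0,0,0.026,0.018,0.062,0,0,0,0,0.027,0.0165,0.062,0,0,0,0,0.02,0.012,0.05,0,0,0,0,0.01,0.006,0.03,0,0,0,0,0,0,0,0,0,0,0,0,0,0,0,0,0])

```text
t: 13.7
tcp_pos: [482.7, -201.0, 127.3]
tcp_rot: [-0.687, -0.166, 0.691, -0.151]
force: [0.9, -0.5, -1.0]
opening: 22.6
```

```bash
python3 go.py 486 -233 29.6 23.4
```

```text
t 13.7 tcp [ 482.7 -201.   127.3] yaw 25.92 F [ 0.9 -0.5 -1. ] op 22.6 j [ 0.55  0.38 -0.22  1.74  0.08  1.05 -0.82]
tool shift mm [97.  32.4 10.8] rotvec deg [2.52 0.13 1.3 ]
```

Call:
move_arm(motion=[0.01,0.013,0.004,0.02,0,0.011,0,0.02,0.012,0.004,0.02,0,0.01,0,0.015,0.005,0.002,0,0,0,0,0,0,0,0,0,0,0,0,0,0,0,0,0,0])

```text
t: 14.2
tcp_pos: [488.5, -226.9, 79.4]
tcp_rot: [0.692, 0.148, -0.691, 0.147]
force: [0.2, 0.3, -0.6]
opening: 21.8
```

```bash
python3 forkm.py m;python3 go.py 486 -233 29.6 23.4
```

```text
top px 177 yaw 23.86 toolyaw 24.13 tip [ 578.8 -185.6] along 99.3 lat 0.8 w -29.0 28.7 fn 0.13 z prong -18.0
side px 94 yaw 22.43 toolyaw 24.13 tip [ 577.5 -176.6] along 101.9 lat 9.3 w -36.4 33.5 fn 0.82 z prong -20.0
t 14.3 tcp [ 488.6 -226.9   79.8] yaw 24.13 F [-0.   0.1 -1. ] op 22.6 j [ 0.55  0.45 -0.2   1.76  0.11  0.94 -0.84]
tool shift mm [50.2  4.5  4.9] rotvec deg [ 0.73 -0.05  0.08]
```

Call:
move_arm(motion=[0.015,0.002,0.0025,0.01,0,0,0,0.015,0.002,0.002,0,0,0,0,0.008,0,0,0,0,0,0,0.003,0,0,0,0,0,0,0,0,0,0,0,0,0,0,0,0,0,0,0,0])

```text
t: 14.9
tcp_pos: [491.1, -231.1, 42.8]
tcp_rot: [0.695, 0.144, -0.688, 0.147]
force: [-0.1, 0.5, -2.0]
opening: 22.2
```

```bash
python3 go.py 486 -233 29.6 23.4
```

```text
t 14.9 tcp [ 491.1 -231.1   42.8] yaw 23.78 F [-0.1  0.5 -2. ] op 22.2 j [ 0.55  0.5  -0.19  1.79  0.12  0.85 -0.85]
tool shift mm [13.2 -0.4  5.6] rotvec deg [ 0.38 -0.52 -0.31]
```

Call:
move_arm(motion=[0.005,0,0.001,0,-0.004,-0.004,0,0.004,0,0.001,0,-0.004,0,0,0.002,0,0,0,0,0,0,0,0,0,0,0,0,0])

```text
t: 15.3
tcp_pos: [490.5, -232.2, 32.4]
tcp_rot: [0.693, 0.145, -0.691, 0.147]
force: [0.4, -0.0, -1.2]
opening: 22.3
```

```bash
python3 go.py 486 -233 29.6 23.4
```

```text
t 15.3 tcp [ 490.5 -232.2   32.4] yaw 23.8 F [ 0.4 -0.  -1.2] op 22.3 j [ 0.55  0.52 -0.18  1.79  0.12  0.83 -0.85]
tool shift mm [ 2.7 -1.1  4.4] rotvec deg [ 0.4  -0.14 -0.19]
```

Call:
move_arm(motion=[0.0015,0,0,0,0,0,0,0.0015,0,0,0,0,0,0])

```text
t: 15.5
tcp_pos: [490.6, -232.3, 29.7]
tcp_rot: [0.693, 0.145, -0.691, 0.147]
force: [-4.2, 2.0, 11.5]
opening: 22.1
```

```bash
python3 go.py 486 -233 29.6 23.4
```

```text
t 15.5 tcp [ 490.6 -232.3   29.7] yaw 23.79 F [-4.2  2.  11.5] op 22.1 j [ 0.55  0.53 -0.18  1.79  0.13  0.83 -0.85]
tool shift mm [ 0.1 -1.3  4.5] rotvec deg [ 0.39 -0.14 -0.2 ]
```

Call:
move_arm(motion=[0,0,0,0,0,0,0,0,0,0,0,0,0,0.4,0,0,0,0,0,0,0.6,0,0,0,0,0,0,0.8,0,0,0,0,0,0,0.8,0,0,0,0,0,0,0.8], squeeze=20)

```text
t: 16.1
tcp_pos: [491.9, -232.9, 30.6]
tcp_rot: [0.694, 0.144, -0.69, 0.147]
force: [0.8, 0.5, 0.1]
opening: 68.3
```

```bash
python3 go.py 490 -232 150 23.4
```

```text
t 16.1 tcp [ 491.9 -232.9   30.6] yaw 23.79 F [0.8 0.5 0.1] op 68.3 j [ 0.55  0.53 -0.18  1.79  0.13  0.83 -0.85]
tool shift mm [-119.4   -0.9    0.9] rotvec deg [ 0.39 -0.27 -0.33]
```

Released. I rise, back away from the mat and check.

Call:
move_arm(motion=[-0.01,0,0,0,0,0,0.8,-0.02,0,0,0,0,0,0.8,-0.03,0,0,0,0,0,0.8,-0.04,0,0,0,0,0,0.8,-0.04,0,0.02,0,0,0,0.8,-0.02,0,0.04,0,0,0,0.8,0,0,0.04,0,0,0,0.8,0,0,0.02,0,0,0,0.8,0,0,0,0,0,0,0.8,0,0,0,0,0,0,0.8])

```text
t: 17.1
tcp_pos: [380.4, -282.0, 204.1]
tcp_rot: [0.696, 0.143, -0.687, 0.151]
force: [0.3, -0.0, 0.2]
opening: 68.5
```

```bash
python3 go.py 490 -232 150 23.4; python3 look.py z; python3 ext.py k z; python3 - <<'E'
from meas import *
a=np.load("pics/top_z.npz");cv2.imwrite("pics/fin_top.png",a["p"]);b=np.load("pics/side_z.npz");cv2.imwrite("pics/fin_side.png",b["p"])
for n,f in(("top",a),("side",b)):
    p,d=f["p"],f["d"];m=big(hsv(p,(105,120,60),(125,255,255))&((np.arange(512)[None]<400)&(np.arange(384)[:,None]<250)))
    X,_,_=pts(n,d,m);print(n,m.sum(),np.percentile(X[:,2],[50,80,95]),cv2.minAreaRect(X[X[:,2]>34][:,:2].astype(np.float32)))
E
```

```text
t 17.1 tcp [ 380.4 -282.   204.1] yaw 24.03 F [ 0.3 -0.   0.2] op 68.5 j [ 0.75  0.18 -0.17  1.79  0.03  1.15 -0.58]
tool shift mm [  55.3   -1.8 -119.9] rotvec deg [ 0.62 -0.58 -0.81]
clip yaw 46.8 rel post x 0.5 y -2.5 px 196 len 77.5
clip yaw 46.8 rel post x -2.9 y -2.3 px 196 len 77.5
top k px 213 tabend -45.9 jawtip 31.6 wide bins -34 30 jaw spread -24.3 23.9 spine y -32.9 33.5
top z px 215 tabend -45.9 jawtip 31.6 wide bins -34 30 jaw spread -24.3 23.9 spine y -32.9 33.5
side k px 125 tabend -42.2 jawtip 32.9 wide bins -30 30 jaw spread -21.3 27.0 spine y -29.7 37.7
side z px 121 tabend -42.2 jawtip 33.0 wide bins -30 30 jaw spread -21.3 27.0 spine y -29.7 37.7
top 296 [37.72415834 39.72116165 41.25333087] ((487.5258483886719, -232.13182067871094), (82.09892272949219, 24.924097061157227), 21.754966735839844)
side 158 [34.29659524 38.12796322 39.89858833] ((488.4449157714844, -227.425048828125), (79.65373229980469, 25.01097869873047), 26.21232032775879)
```

View pics/fin_top.png

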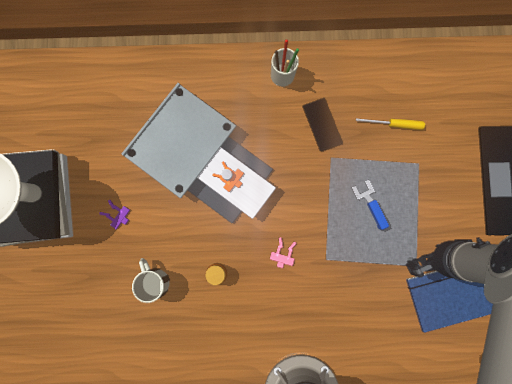

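View pics/fin_side.png

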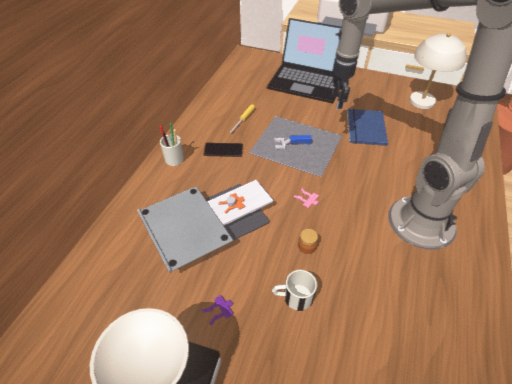

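View pics/v_z.png

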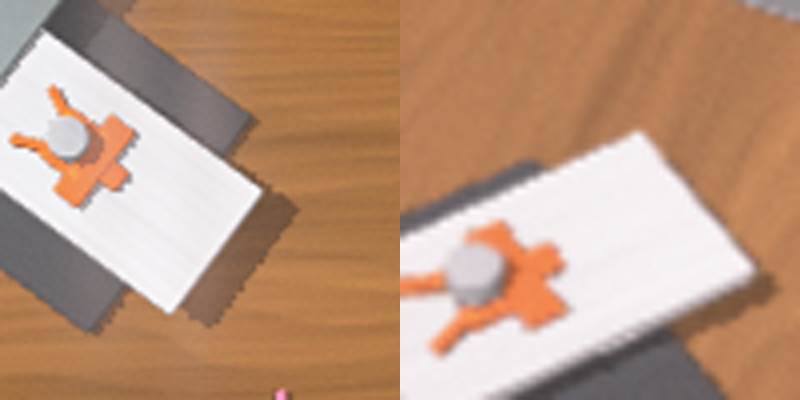

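The top view shows the clip round the post at (229,177) and the fork lying flat on the mat at (371,205). The other things are where they were, and the arm is clear. I hand in.

```bash
python3 -c "
from plant import env,order
print(order.job_done());print(env.state()['t'])"
```

```text
the job is handed in; nothing more can be done
None
the job is handed in; nothing more can be done
```

The orange clip is on the post groove and the fork tool is back on the mat the same way up. I handed the job in at about 17 s, with the arm clear of everything.

- **Pushing the clip:** I gripped the fork by its handle and set the prongs either side of the clip's tab. I then pushed the clip along the arm until it met a hard stop at about 13 N. The gripper itself stayed off the clip.
- **Clip check:** In the top view the clip's outline is centred within about 0.7 mm of the home position. The jaws are symmetric, and the clip did not move when I took the fork away.
- **Fork check:** The handle top is at about the height it started at, roughly 39 to 41 mm. It lies about 4 mm from its starting place, at nearly the same angle.
- **Other things:** In the last pictures from both cameras everything else looks to be where it was; I checked this by eye only.

**Disagreements:**
- The side camera read about 4 to 8 mm off the top camera, mostly in y. I worked from the top camera, which agreed with the fork's known position in the gripper to about 1 to 2 mm.
- The automatic fit of the clip's direction was unreliable once the cap covered part of the clip. For the last checks I used the clip's outline along the stand's axis instead.

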